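# Clip the glass check plate into the print-check stand

## Robot

A 7-joint arm with a two-finger parallel gripper is mounted at the origin on the work surface. World frame = base frame: x ahead of the robot, y to its left, z up, the work surface at z = 0. Lengths are in m, angles in rad, forces in N, time in s.
With the tool pointing down it reaches from about 0.425 to 0.925 m from the base axis. Payload 6.8 kg.
Tool frame: the origin (TCP) lies at the very end of the fingers, on their centre line; the grasp point (between the pads) lies 19 mm behind it; y points along the fingers, z is the direction in which the jaws open and shut, and the axes are right-handed (so a half turn about y gives the same grasp; the last joint's range is limited). The gripper opens to 85 mm and grips with 20 to 120 N. Pads are 22 mm wide; open, the fingers measure 114 mm over their backs; the gripper's body (76 mm by 85 mm) begins 54 mm behind the grasp point. The pads swing forward as they close: fully open they stand 13 mm farther back than shut.
Start: joints at [1.08, 0.477, 0.022, 1.555, -0.011, 1.109, -0.083], TCP at [0.252, -0.626, 0.231] pointing down, gripper open.
Joint ranges: [-2.96, 2.96], [-0.34, 2.1], [-1.41, 1.46], [0.24, 2.44], [-1.37, 4.51], [0.17, 1.92], [-2.96, 2.96]. Speed limits (rad/s): [2.39, 2.39, 3.14, 3.14, 3.14, 3.14, 3.14].

## Interface

Orientations are given as a unit quaternion [w, x, y, z].
In Python, from station import * gives the robot as it stands.
- The arm moves only by the shell command python3 -m jog 'ROWS' [OPENING] [FORCE]. ROWS is JSON, a list of rows, each a list of 2 entries, a list of its own where there are three numbers: the shift along the tool's x, y, z in mm, then the turn about the tool's y in rad. A call has 1 to 20 rows; each row is the pose to reach, as a shift and turn from the pose commanded when the call began, along the tool's axes at that moment; what a row does not reach only later rows make up. A row lasts 1/12 s, in which the tool goes at most 41.7 mm and 7.16 degrees, less where a joint would pass 70% of its speed; a pose out of reach is approached as far as the arm can. A call with a gripper value outside its range is refused whole. OPENING is the finger opening in mm, from 0 to 85.4, set as the call begins (- or left out, the last holds). The fingers move at their own pace and stop on an object; FORCE is the grip in N (left out, the last holds). Time passes only in rows, so rows that repeat a pose let the fingers close. It gives the time, the measured TCP pose, the force and the opening at its end, in the units of the state.
- get_obs(): the state, without advancing time (a new reading comes with each control period).
- read_camera(name): name is "side" or "top"; returns a dict with "img" (384x512x3 uint8, red, green, blue), "depth" (384x512 float32, m along the optical axis (not along the pixel's ray), 0 where there is no reading), "fx", "fy", "cx", "cy" (pixels), "rvec" (rotation vector, rad) and "tvec" (3), from world to camera coordinates, as OpenCV has them. Camera axes: x right, y down, z forward; pixel columns grow to the right and rows downward; lengths in m; the calibration is good to about 2 mm. A picture is of the moment at which its call begins.
- hand_in(): hands the job in, once; it reports no verdict.
The state is a dict: "t": time; "q": joint angles; "joint_vel": joint speeds; "joint_torque": joint torques, N m; "eef_pos": TCP position; "tool_rot": TCP orientation; "contact_force": force on the tool from outside, world axes, zero at the start; "torque": the same for the moment, N m; "gripper_width": opening from 0.0 (shut) to 1.0 (fully open).
Only numpy, scipy, OpenCV 4.12 (cv2) and the standard library are available. Lean on these libraries where they do the work, as an engineer would, in place of code of your own. Each camera call takes 0.05 s, during which the arm holds its last target.

## Task

Pick up the glass check plate by its black handle, set it on the open end of the print-check stand with its steel bead leading, and slide it under the two sprung wire clips until they have snapped down behind the bead and the plate is fully home, lightly pressed against the sprung rubber buffer at the end; then let go and leave it lying flat. It is glass: do not drop it, feel for the buffer and do not ram it, do not bend the clips up, and leave the round boxes and the hand stamp where they are.

Things in the scene. Friction and masses are not known exactly. Their poses are not given: they have to be found in the camera images.
- plate: The glass check plate, 0.15 to 0.27 kg, flat on the table at the start: a clear pane 110 mm long (x, bead included), 70 mm wide (y), 4 mm thick, with an upright black handle block. Origin: centre of its underside. x points to the leading edge with the steel bead, z up.
- plate_grip (a point): Where to take the plate: in the black handle, on its centre line, 34 mm above the plate's underside and 20 mm behind (-x) its middle. The handle is 30 mm long (x), 16 mm wide (y) and reaches 52 mm above the underside. Take it across the 16 mm, fingertips at least 8 mm above the underside (the stand's guides are 7 mm high). Axes as the plate.
- plate_nose (a point): Foremost point of the plate's leading edge, at mid-width, 4.5 mm above the underside, 75 mm ahead (x) of plate_grip. The edge is a round steel bead of 9 mm diameter across the plate (5 mm prouder than the pane), its axis 4.5 mm behind this point. Axes as the plate.
- stand: Fixed print-check stand: grey box with a flat aluminium bed 270 mm long (x), 130 mm wide (y), 40 mm above the table. Origin: centre of its underside, at table height. x: the slide's direction, from the open end (x = -135 mm) to the buffer; z up. Two guides 7 mm high form a channel 73 mm wide from x = -30 to 78 mm; flared mouths widen it to about 100 mm at x = -60 mm.
- snap (a point): Point over the stand's centre line at x = 80 mm, 4.5 mm above the bed: once plate_nose has reached it both clips are down behind the bead; the buffer is met farther on. Axes as the stand.
- buffer (a joint): Compression of the sprung rubber buffer (20 mm wide, 11 mm high, on an adjustable dark block between the clips) that is the end stop, m: 0 free, 6 N per mm. Its free face stands 1 to 15 mm beyond snap, set differently each time and not measured: find it by feel. Pressed in 0.5 to 3 mm the plate is home (it springs back a little when let go); past 3.5 mm (21 N) it is rammed.
- entry (a point): Where plate_nose may be when the plate is first set down on the bed: 120 mm before snap, on the centre line, 4.5 mm above the bed: the nose lies inside the flared mouths with about 5 mm to spare at each side, the tail overhangs the open end by 15 mm. Axes as the stand.
- clip_left (a joint): Lift of the sprung clip at the stand's +y side, rad: 0 hanging free, about 0.03 on the pane, 0.13 on top of the bead; past 0.3 it is bent. 5 mm steel wire at y = 24 mm, hinged 6 mm above the bed at x = 112 mm, running back to a foot at x = 67 mm, 2.5 mm above the bare bed, then up in a lip to x = 47 mm, its tip's underside 11 mm above the bed. Top 21 mm above the bed.
- clip_right (a joint): The same at y = -24 mm. The bead meets the lips with plate_nose about 25 mm short of snap; the feet pass its crest about 8 mm short and are down behind it in the last 2 mm. Each presses with 2.4 to 3 N; pushing the bead under both takes about 10 to 22 N by friction, sliding on after the snap about 5 to 9 N.
- round_boxes: Bystander: two stacked round boxes, 110 mm across, 80 mm high in all; origin at the centre of the underside.
- round_box: Bystander: one round box, 110 mm across, 40 mm high; origin at the centre of the underside.
- stamper: Bystander: hand stamp, foot 50 x 30 mm, wooden knob, 74 mm high; origin at the centre of the underside.
Mind the look-alikes: they are no part of the job. What is meant by the plate is not blue, and is the larger of those in its own colour.

How it is judged:
By the outcome, as a careful person would: the job done as asked, in the order asked, and still so for the second after the job is handed in, with the robot touching nothing.
It also fails if it takes over 72 s, if anything falls off the work surface, if the arm or the gripper's body presses on something with over 40 N, if the wrist force passes 120 N, or if a joint passes its speed limit or range.

## Working session

There is one attempt and no reset: what is moved stays moved. The work goes in short steps, Python scripts to look and compute and a shell command to move; the robot and the scene stay as the last step left them, time stands still between calls to the robot, and variables do not carry over. Pictures are saved under pics/ and viewed, and the job is handed in when it is done.

```bash
ls; mkdir -p pics
python3 - <<'E'
from station import *
import cv2,numpy as np
o=get_obs();print(o)
for n in ["top","side"]:
    c=read_camera(n);cv2.imwrite(f"pics/{n}0.png",c["img"][:,:,::-1]);np.savez(f"{n}0.npz",**c)
    print(n,c["fx"],c["cx"],c["cy"],c["rvec"],c["tvec"])
E
```

```text
pics
{'t': 0.0, 'q': array([ 1.07988586,  0.47780255,  0.02234189,  1.55649739, -0.01148658,
        1.10930829, -0.08310243]), 'joint_vel': array([ 0.00054844,  0.00142958,  0.00012336, -0.00234024,  0.0006457 ,
       -0.00157654, -0.00015911]), 'joint_torque': array([-7.13139470e-04, -5.96448326e+01,  1.60770692e+00, -2.81199718e+01,
        1.24880439e-02,  9.28998808e-03, -4.88301964e-06]), 'eef_pos': array([ 0.25187924, -0.62557592,  0.23030474]), 'tool_rot': array([ 0.13434685, -0.13470692,  0.69483418, -0.69354916]), 'contact_force': array([-0.49641142,  0.35383962,  0.31616742]), 'torque': array([-0.01437535,  0.03740188, -0.0245568 ]), 'gripper_width': 0.9951168148518726}
top 427.3435762242078 267.42265532549544 186.12125900006237 [ 2.16945969 -2.12351294  0.13808086] [0.08807716 0.59195369 1.14014979]
side 469.97456701700423 250.1020778443231 196.36952953809026 [ 0.68952072 -2.61872907  1.15796956] [0.58790731 0.16867851 0.93573577]
```

View pics/top0.png

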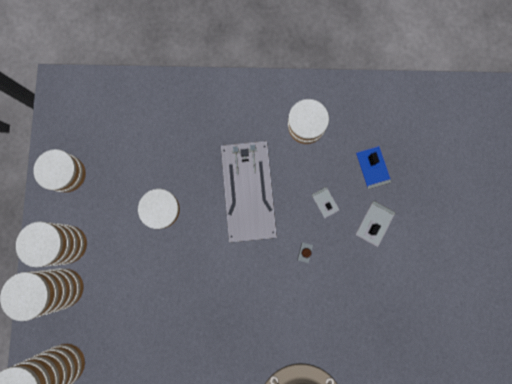

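View pics/side0.png

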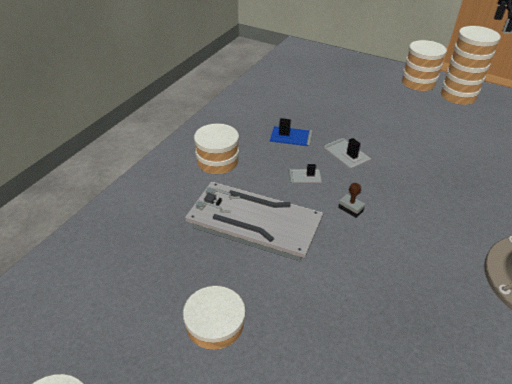

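The top view shows the stand around (248,192) with its buffer at the upper end, about (245,155). The big clear plate is at (375,224), with its handle at (374,230). A small clear look-alike sits at (326,203), a blue one at (373,167) and the stamp at (306,253).

```bash
cat > h.py <<'E'
import numpy as np,cv2
def load(n): return dict(np.load(n+".npz"))
def K(c): return np.array([[c["fx"],0,c["cx"]],[0,c["fy"],c["cy"]],[0,0,1.]])
def proj(c,P):
    return cv2.projectPoints(np.array(P,float).reshape(-1,3),c["rvec"],c["tvec"],K(c),None)[0].reshape(-1,2)
def ray(c,uv):
    R=cv2.Rodrigues(c["rvec"])[0];o=-R.T@c["tvec"].ravel()
    d=np.linalg.inv(K(c))@np.array([uv[0],uv[1],1.]);return o,R.T@d
def onz(c,uv,z):
    o,d=ray(c,uv);return o+d*(z-o[2])/d[2]
def crop(c,u0,v0,u1,v1,s,name):
    im=c["img"][v0:v1,u0:u1,::-1];cv2.imwrite(name,cv2.resize(im,None,fx=s,fy=s,interpolation=cv2.INTER_CUBIC))
def dpt(c,u,v):
    R=cv2.Rodrigues(c["rvec"])[0];z=c["depth"][v,u];p=z*(np.linalg.inv(K(c))@np.array([u,v,1.]));return R.T@(p-c["tvec"].ravel())
E
python3 - <<'E'
from h import *
t=load("top0");s=load("side0")
print(proj(t,[[0,0,0],[.5,0,0],[.5,-.2,0],[.25,-.626,.23]]))
for uv in [(375,224),(248,192),(326,203)]: print(onz(t,uv,0.004), dpt(t,*uv))
for uv in [(347,152),(255,220)]: print(onz(s,uv,0.004), dpt(s,*uv))
crop(t,340,190,410,260,8,"pics/tplate.png")
crop(t,205,130,295,250,5,"pics/tstand.png")
crop(s,310,125,390,175,9,"pics/splate.png")
crop(s,180,180,330,255,5,"pics/sstand.png")
E
```

```text
[[300.43516556 407.99351778]
 [302.44143375 220.33624096]
 [373.32905617 221.86064485]
 [593.66497821 334.2577498 ]]
[ 0.49386047 -0.20366262  0.004     ] [ 0.49155214 -0.1932575   0.04689395]
[0.57696772 0.15599753 0.004     ] [0.57257204 0.15401128 0.03983138]
[ 0.55023034 -0.06586485  0.004     ] [ 0.54676034 -0.06143253  0.03851968]
[ 0.49352767 -0.19986395  0.004     ] [ 0.49076432 -0.18918263  0.01202325]
[0.58249561 0.14099205 0.004     ] [0.56666759 0.17085719 0.03814235]
```

View pics/tplate.png

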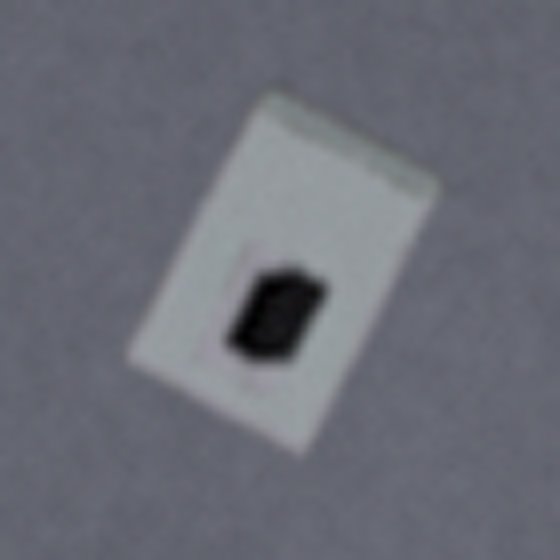

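View pics/tstand.png

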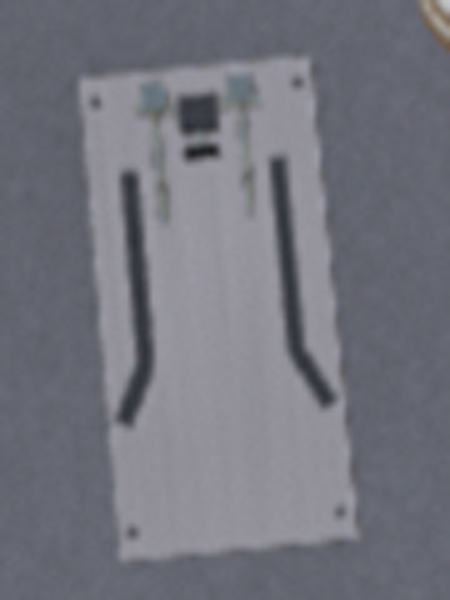

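View pics/splate.png

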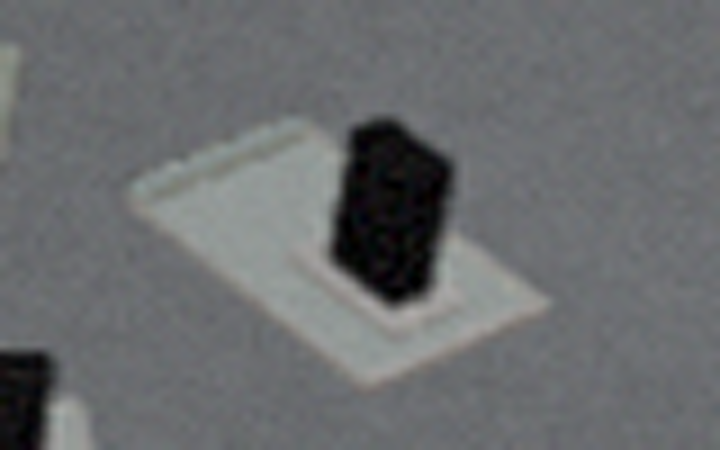

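View pics/sstand.png

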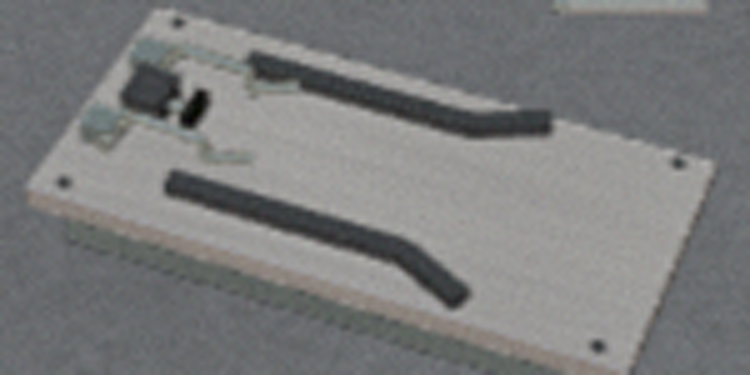

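The plate's steel bead is on its upper edge, running from (270,95) to (440,185) in the crop. The handle sits toward the tail. The stand's screws, guides and buffer are clear in both views.

```bash
cat > meas.py <<'E'
from h import *
import sys
def plate(c,roi,z=0.004):
    u0,v0,u1,v1=roi
    im=c["img"][v0:v1,u0:u1].astype(int)
    g=im.sum(2)/3.; 
    s=8
    big=cv2.resize(c["img"][v0:v1,u0:u1],None,fx=s,fy=s,interpolation=cv2.INTER_CUBIC).astype(int)
    # plate is greener than table: b-r low & bright ; handle very dark
    br=big.sum(2)/3.
    m=((br>122)|(br<60)).astype(np.uint8)
    m=cv2.morphologyEx(m,cv2.MORPH_OPEN,np.ones((9,9)))
    m=cv2.morphologyEx(m,cv2.MORPH_CLOSE,np.ones((25,25)))
    cs=cv2.findContours(m,cv2.RETR_EXTERNAL,cv2.CHAIN_APPROX_NONE)[0]
    k=max(cs,key=cv2.contourArea)[:,0,:]
    uv=(k+.5)/s-.5+[u0,v0]
    return np.array([onz(c,p,z)[:2] for p in uv])
def black(c,roi,th=50):
    u0,v0,u1,v1=roi;s=8
    big=cv2.resize(c["img"][v0:v1,u0:u1],None,fx=s,fy=s,interpolation=cv2.INTER_CUBIC).astype(int)
    m=(big.sum(2)/3.<th).astype(np.uint8)
    cs=cv2.findContours(m,cv2.RETR_EXTERNAL,cv2.CHAIN_APPROX_NONE)[0]
    k=max(cs,key=cv2.contourArea)[:,0,:]
    return (k+.5)/s-.5+[u0,v0]
E
python3 - <<'E'
from meas import *
t=load("top0");s=load("side0")
print(t["img"][224,350],t["img"][205,377],t["img"][201,385],s["img"][150,340],s["img"][140,325])
P=plate(t,(340,190,410,260))
r=cv2.minAreaRect((P*1000).astype(np.float32));print("top rect",r,cv2.boxPoints(r))
# screws
def scr(c,pts,name):
    out=[]
    for (u,v) in pts:
        g=c["img"][v-4:v+5,u-4:u+5].sum(2)/3.
        w=np.clip(np.median(g)-g-12,0,None);yy,xx=np.mgrid[v-4:v+5,u-4:u+5]
        uv=((w*xx).sum()/w.sum(),(w*yy).sum()/w.sum());out.append(onz(c,uv,0.040))
    out=np.array(out)[:,:2]*1000;print(name,out.round(1),"c",out.mean(0),
      "lens",np.linalg.norm(out[0]-out[2]),np.linalg.norm(out[1]-out[3]),np.linalg.norm(out[0]-out[1]))
    d=(out[0]+out[1]-out[2]-out[3]);print("ang",np.arctan2(d[1],d[0]))
scr(t,[(224,151),(264,146),(231,236),(273,232)],"top") # left-up,right-up,left-low,right-low
scr(s,[(193,216),(215,184),(300,249),(316,213)],"side")
E
```

```text
[100 102 113] [122 127 128] [ 99 101 112] [146 151 149] [104 108 109]
top rect ((495.015869140625, -203.35330200195312), (72.78942108154297, 109.65046691894531), 62.8802490234375) [[ 429.62775 -210.75444]
 [ 527.2228  -260.7388 ]
 [ 560.404   -195.95216]
 [ 462.80896 -145.9678 ]]
top [[685.5 232.3]
 [705.6 105. ]
 [449.5 204.1]
 [464.5  75. ]] c [576.28135564 154.10328663] lens 237.6577391075287 242.89094188434785 128.86944758218672
ang 0.12131157690559144
side [[687.3 230.7]
 [705.5 108.9]
 [449.9 201.4]
 [463.7  81.1]] c [576.5925559  155.50450656] lens 239.23013793120154 243.37237565878976 123.10655027384097
ang 0.11864152779314405
```

```bash
cat >> meas.py <<'E'
def darkblobs(c,roi,th,amin=60):
    u0,v0,u1,v1=roi;s=8
    big=cv2.resize(c["img"][v0:v1,u0:u1],None,fx=s,fy=s,interpolation=cv2.INTER_CUBIC).astype(int)
    m=(big.sum(2)/3.<th).astype(np.uint8)
    n,l,st,ce=cv2.connectedComponentsWithStats(m)
    return [(st[i],ce[i]/s-.5+.5/s+[u0,v0],(np.argwhere(l==i)[:,::-1]+.5)/s-.5+[u0,v0]) for i in range(1,n) if st[i][4]>amin]
E
python3 - <<'E'
from meas import *
for n,roi,scr in [("top",(215,138,285,246),[(224,151),(264,146),(231,236),(273,232)]),("side",(183,183,325,255),[(193,216),(215,184),(300,249),(316,213)])]:
    c=load(n+"0");print(n)
    o=[]
    for u,v in scr:
        b=darkblobs(c,(u-3,v-3,u+4,v+4),115 if n=="top" else 130,20)
        b=min(b,key=lambda q:np.hypot(*(q[1]-[u,v])));o.append(onz(c,b[1],.04)[:2]*1000)
    o=np.array(o);d=o[0]+o[1]-o[2]-o[3];e=o[0]+o[2]-o[1]-o[3]
    print(o.round(1),o.mean(0),np.linalg.norm(d)/2,np.linalg.norm(e)/2,np.arctan2(d[1],d[0]),np.arctan2(e[1],e[0])-np.pi/2)
    a=np.arctan2(d[1],d[0]);C=o.mean(0);R=np.array([[np.cos(a),np.sin(a)],[-np.sin(a),np.cos(a)]])
    for b in darkblobs(c,roi,85,1500):
        W=np.array([onz(c,p,.047)[:2]*1000 for p in b[2][::7]]);L=(W-C)@R.T
        S=L[(L[:,0]>-20)&(L[:,0]<68)]
        print("blob",b[0],L.min(0).round(1),L.max(0).round(1),end=' ')
        if len(S)>200:
            k=np.polyfit(S[:,0],S[:,1],1);print("guide slope",k,"y",S[:,1].mean(),)
            for lo in range(-20,68,22):
                q=S[(S[:,0]>lo)&(S[:,0]<lo+22)];print("   ",lo,np.percentile(q[:,1],[1,50,99]).round(1),end='')
        print()
E
```

```text
top
[[689.4 225.5]
 [703.2 112.7]
 [450.7 196.8]
 [464.4  83.9]] [576.90386358 154.72825449] 240.49364363537978 113.69243542175118 0.11989689258203863 0.12096176388635982
blob [ 208   89   60   61 3126] [ 96.1 -10.6] [116.1   9.9] 
blob [ 356  191   96  393 7945] [-61.2 -58.6] [ 76.3 -37.9] guide slope [-1.13195897e-03 -4.14870679e+01] y -41.51348438908668
    -20 [-44.8 -41.4 -38.1]    2 [-44.8 -41.6 -38.2]    24 [-44.8 -41.5 -38.3]    46 [-44.7 -41.6 -38. ]
blob [ 110  213   53  400 8651] [-60.8  37.2] [76.8 58.2] guide slope [-2.3248076e-04  4.1178422e+01] y 41.17290055187562
    -20 [37.6 41.5 44.6]    2 [37.5 40.9 44.8]    24 [37.4 41.1 44.9]    46 [37.8 41.2 44.6]
side
[[687.9 228.7]
 [701.6 116.2]
 [450.1 199.6]
 [463.5  83.5]] [575.76278505 156.96773288] 239.9631095933917 115.12129304492785 0.12906915561210333 0.11844176563406128
blob [  372    61   487   135 17592] [-63.6 -57.9] [ 76.  -28.7] guide slope [-9.22834691e-03 -3.64198930e+01] y -36.63197130835442
    -20 [-43.2 -36.3 -29.4]    2 [-43.4 -36.5 -29.8]    24 [-43.4 -36.6 -29.8]    46 [-43.7 -37.3 -29.3]
blob [ 171   76   94   90 5571] [ 93.8 -18.9] [120.3  11.1] 
blob [ 264  120   47   62 1827] [ 79.9 -12.3] [89.3 12.5] 
blob [  240   251   486   218 19981] [-63.5  38.8] [77.1 67.1] guide slope [-6.74580058e-03  4.59420647e+01] y 45.7842453866034
    -20 [39.5 46.  52.6]    2 [39.3 45.9 52.5]    24 [39.  45.8 52.2]    46 [39.1 45.5 52.1]
```

```bash
cat > go.py <<'E'
import numpy as np
from scipy.spatial.transform import Rotation as Ro
from station import get_obs
def to(x,y,z,yaw):
    """shift (tool axes, mm) and turn to bring TCP to x,y,z(mm) with tool x axis... jaws (tool z) across plate yaw"""
    o=get_obs();w=o["tool_rot"];R=Ro.from_quat([w[1],w[2],w[3],w[0]]).as_matrix()
    p=o["eef_pos"]*1000
    d=R.T@(np.array([x,y,z])-p)
    zx=R[:,2]; cur=np.arctan2(zx[1],zx[0])-np.pi/2   # plate yaw for which tool z = +plate y
    turn=-(yaw-cur)  # tool y is down => +turn about y is -yaw
    turn=(turn+np.pi/2)%np.pi-np.pi/2
    print("t",o["t"],"pos",p.round(1),"toolaxes",R.round(3).tolist(),"cur yaw",cur%np.pi)
    print("F",o["contact_force"].round(1),"T",o["torque"].round(2),"w",o["gripper_width"],"q7",o["q"][6])
    print("SHIFT",d.round(1),"TURN",round(turn,3))
E
python3 - <<'E'
from meas import *
from go import to
t=load("top0");s=load("side0")
# handle by both views
bt=black(t,(360,215,390,245));bs=black(s,(340,132,366,165))
print("top handle bbox",bt.min(0),bt.max(0),"side",bs.min(0),bs.max(0))
yaw=-.473
for z in (.0,.004): 
    q=[onz(s,(310+a/9,125+b/9),z)[:2]*1000 for a,b in [(300,118),(130,195),(550,300),(370,385)]];print(np.array(q).round(1).tolist(),np.mean(q,0))
    q=np.array(q);print(np.arctan2(*(q[0]+q[1]-q[2]-q[3])[::-1]))
# predicted handle silhouette for pose
R=lambda a:np.array([[np.cos(a),-np.sin(a)],[np.sin(a),np.cos(a)]])
c=np.array([495,-203.4])
pts=[[*(c+R(yaw)@[-20+a,b]),z] for a in(-15,15) for b in (-8,8) for z in(6,52)]
pts=np.array(pts)/1000
for k in (t,s): p=proj(k,pts);print("pred",p.min(0),p.max(0))
to(477.2,-194.3,130,yaw)
E
```

```text
top handle bbox [368.5625 223.9375] [379.5625 234.0625] side [346.6875 138.0625] [359.5625 158.0625]
[[526.2, -260.0], [556.0, -197.3], [430.5, -210.8], [462.1, -147.5]] [ 493.69846011 -203.89018578]
-0.4815931008751221
[[524.6, -254.4], [554.3, -192.0], [429.5, -205.4], [460.9, -142.5]] [ 492.32722078 -198.57192567]
-0.481593100875122
pred [366.93752449 222.93337092] [381.04720738 235.96273057]
pred [346.07781349 136.10336533] [361.50404391 158.38322271]
t 0.1 pos [ 251.9 -625.7  230.4] toolaxes [[-0.928, -0.001, 0.373], [-0.373, 0.001, -0.928], [0.0, -1.0, -0.002]] cur yaw 0.38270577527490657
F [-0.5 -0.1  1.3] T [-0.03  0.01 -0.02] w 0.9988116604840392 q7 -0.08309916501084928
SHIFT [-370.1  100.9 -315.9] TURN 0.856
```

```bash
python3 -m jog '[[[-20,5,-15],0.05],[[-50,12,-42],0.12],[[-85,22,-72],0.2],[[-120,33,-102],0.28],[[-155,43,-132],0.36],[[-190,54,-162],0.44],[[-225,64,-192],0.52],[[-260,74,-222],0.6],[[-295,82,-252],0.68],[[-325,90,-278],0.76],[[-348,95,-298],0.82],[[-362,99,-310],0.845],[[-370,101,-316],0.856],[[-370,101,-316],0.856],[[-370,101,-316],0.856],[[-370,101,-316],0.856]]' 60
python3 - <<'E'
from go import to
to(477.2,-194.3,15,-.473)
from station import *
import cv2,numpy as np
for n in ["top","side"]:
    c=read_camera(n);cv2.imwrite(f"pics/{n}1.png",c["img"][:,:,::-1]);np.savez(f"{n}1.npz",**c)
E
```

```text
t: 1.43
eef_pos: [0.4767, -0.196, 0.1303]
tool_rot: [0.166, -0.166, -0.687, 0.688]
contact_force: [-1.4, -0.5, -0.4]
gripper_width: 0.7
t 1.4333 pos [ 476.7 -196.   130.3] toolaxes [[-0.89, -0.001, -0.457], [0.457, -0.001, -0.89], [0.0, -1.0, 0.001]] cur yaw 2.6672405039685403
F [-1.4 -0.5 -0.4] T [ 0.01  0.   -0.01] w 0.7002766735827969 q7 -1.771765605101533
SHIFT [  0.3 115.3  -1.9] TURN -0.001
```

View pics/side1.png

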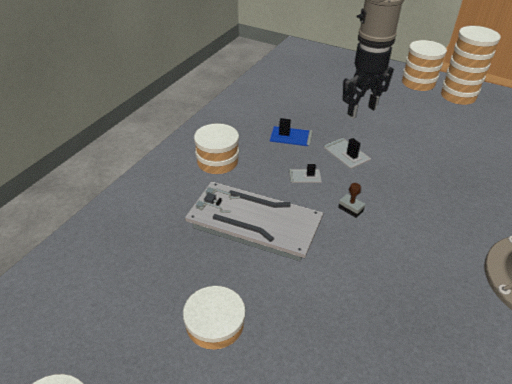

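View pics/top1.png

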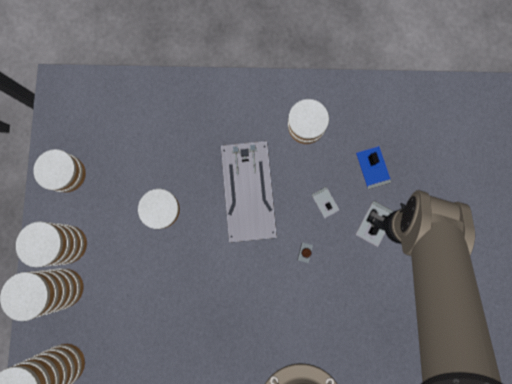

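The side view shows the open fingertips at about (352,112) and (375,108), above the plate. The top view shows them straddling the handle at (376,222). I'll descend next.

```bash
python3 - <<'E'
from h import *
t=load("top1");s=load("side1")
P=[[.4767,-.196,.1303]]
print(proj(t,P),proj(s,P))
crop(s,320,80,400,180,6,"pics/s1c.png")
E
python3 -m jog '[[[0,8,-0.5],0],[[0,25,-1],0],[[0,45,-2],0],[[0,65,-2],0],[[0,80,-2],0],[[0,86,-2],0],[[0,86,-2],0]]' 60
python3 - <<'E'
from station import *
import cv2,numpy as np
from h import crop
for n,r in [("top",(340,180,440,260)),("side",(310,90,400,180))]:
    c=read_camera(n);crop(c,*r,6,f"pics/{n}2.png");np.savez(f"{n}2.npz",**c)
E
```

```text
[[384.21212533 228.33094404]] [[360.64260686 113.32355863]]
t: 2.12
eef_pos: [0.4767, -0.1934, 0.0427]
tool_rot: [0.167, -0.165, -0.687, 0.687]
contact_force: [0.6, -0.4, 1.0]
gripper_width: 0.703
```

View pics/side2.png

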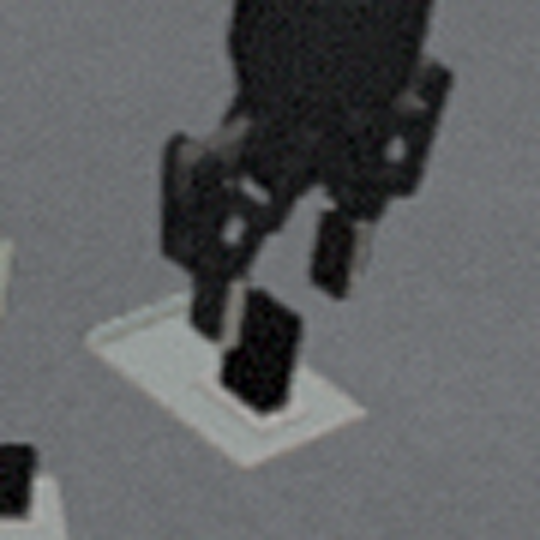

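View pics/top2.png

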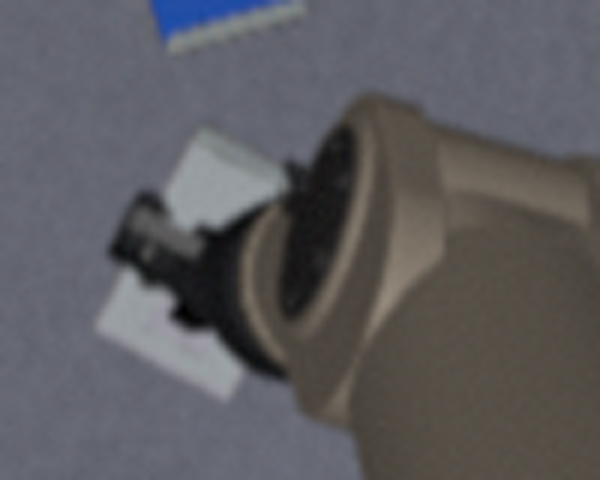

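The side view shows the handle between the open fingers with clearance on both sides. I'll go down to TCP z = 15 mm and close.

```bash
python3 -m jog '[[[0,5,0],0],[[0,14,0],0],[[0,23,0],0],[[0,28,0],0],[[0,28,0],0],[[0,28,0],0]]' 60; python3 -m jog '[[[0,0,0],0],[[0,0,0],0],[[0,0,0],0],[[0,0,0],0],[[0,0,0],0],[[0,0,0],0],[[0,0,0],0],[[0,0,0],0],[[0,0,0],0]]' 12 25
python3 - <<'E'
from go import to
to(477.2,-194.3,15,-.473)
E
```

```text
t: 2.72
eef_pos: [0.4779, -0.1929, 0.0158]
tool_rot: [-0.166, 0.165, 0.687, -0.687]
contact_force: [-0.2, -0.1, -0.2]
gripper_width: 0.707
t: 3.47
eef_pos: [0.4785, -0.1931, 0.0167]
tool_rot: [0.166, -0.166, -0.687, 0.687]
contact_force: [-1.3, 1.0, 5.7]
gripper_width: 0.182
t 3.4667 pos [ 478.5 -193.1   16.7] toolaxes [[-0.89, 0.001, -0.456], [0.456, -0.0, -0.89], [-0.001, -1.0, -0.0]] cur yaw 2.6683539413183333
F [-1.3  1.   5.7] T [0.03 0.13 0.03] w 0.1820235899657812 q7 -1.7784278988275026
SHIFT [0.7 1.7 1.6] TURN -0.0
```

```bash
python3 -m jog '[[[0,0,0],0],[[0,0,0],0],[[0,0,0],0],[[0,0,0],0],[[0,-2,0],0],[[0,-8,0],0],[[0,-18,0],0],[[0,-35,0],0],[[0,-55,0],0],[[0,-78,0],0],[[0,-100,0],0],[[0,-115,0],0],[[0,-123,0],0],[[0,-125,0],0],[[0,-125,0],0]]' 10 90
python3 - <<'E'
from go import to
import numpy as np
yaw=.1195
C=np.array([576.4,155.6]);u=np.array([np.cos(yaw),np.sin(yaw)])
g=C+u*(80-120-75);print(g)
to(g[0],g[1],140,yaw)
from station import *
from h import crop
for n,r in [("side",(290,60,420,190)),]:
    c=read_camera(n);crop(c,*r,4,f"pics/{n}3.png")
E
```

```text
t: 4.72
eef_pos: [0.4782, -0.193, 0.1416]
tool_rot: [-0.166, 0.166, 0.687, -0.687]
contact_force: [-0.2, -1.3, -2.7]
gripper_width: 0.172
[462.2201377  141.89018438]
t 4.7167 pos [ 478.2 -193.   141.6] toolaxes [[-0.89, 0.001, -0.456], [0.456, -0.0, -0.89], [-0.001, -1.0, -0.0]] cur yaw 2.6684107467045113
F [-0.2 -1.3 -2.7] T [0.05 0.01 0.03] w 0.17231020701903116 q7 -1.7765024583017897
SHIFT [ 166.8    1.6 -290.8] TURN -0.593
```

View pics/side3.png

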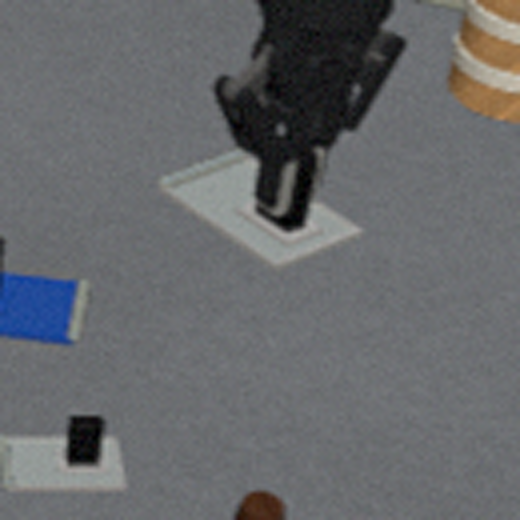

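```bash
python3 -m jog '[[[4,0,-7],-0.02],[[14,0,-24],-0.06],[[28,0,-48],-0.1],[[42,0,-73],-0.15],[[57,0,-98],-0.2],[[71,0,-124],-0.25],[[85,1,-149],-0.3],[[100,1,-174],-0.35],[[114,1,-199],-0.4],[[129,1,-225],-0.46],[[143,1,-250],-0.51],[[155,1,-270],-0.55],[[162,1,-283],-0.58],[[166,1,-290],-0.59],[[167,1,-291],-0.593],[[167,1,-291],-0.593],[[167,1,-291],-0.593]]'
python3 - <<'E'
from go import to
from station import *
from h import *
to(462.2,141.9,140,.1195)
for n in ["top","side"]:
    c=read_camera(n);cv2.imwrite(f"pics/{n}4.png",c["img"][:,:,::-1]);np.savez(f"{n}4.npz",**c)
E
```

```text
t: 6.18
eef_pos: [0.4621, 0.1405, 0.14]
tool_rot: [-0.041, 0.042, -0.706, 0.706]
contact_force: [-0.0, -0.4, -2.2]
gripper_width: 0.171
t 6.1833 pos [462.1 140.5 140. ] toolaxes [[-0.993, -0.001, 0.117], [-0.117, -0.001, -0.993], [0.001, -1.0, 0.001]] cur yaw 0.1176345686529845
F [-0.  -0.4 -2.2] T [0.   0.08 0.01] w 0.17128293205412912 q7 -1.980730490836
SHIFT [-0.3 -0.  -1.4] TURN -0.002
```

View pics/top4.png

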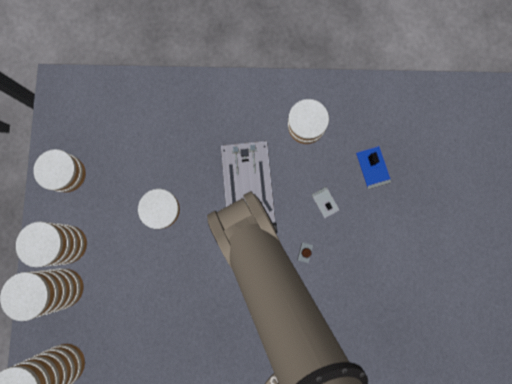

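View pics/side4.png

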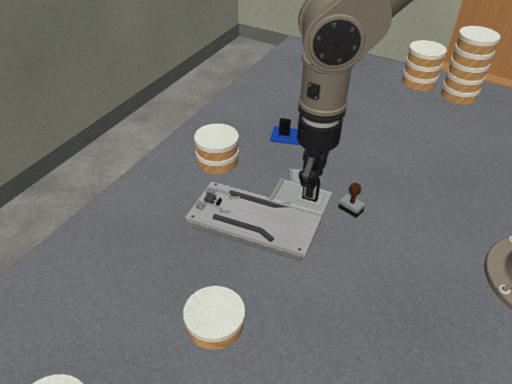

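The top view is blocked by the arm. The side view shows the plate held level over the open end, with pane corners near (270,197) and (330,212). I'll lower until it is about 10 mm above the bed and measure there.

```bash
python3 -m jog '[[[0,4,-0.5],0],[[0,14,-1.4],-0.002],[[0,30,-1.4],-0.002],[[0,48,-1.4],-0.002],[[0,62,-1.4],-0.002],[[0,71,-1.4],-0.002],[[0,73,-1.4],-0.002],[[0,73,-1.4],-0.002],[[0,73,-1.4],-0.002]]'
python3 - <<'E'
from go import to
from station import *
from h import *
to(462.2,141.9,57,.1195)
for n in ["top","side"]:
    c=read_camera(n);np.savez(f"{n}5.npz",**c)
    if n=="side": crop(c,180,150,340,260,5,"pics/side5.png")
    else: crop(c,205,130,295,250,5,"pics/top5.png")
E
```

```text
t: 7.03
eef_pos: [0.4624, 0.1436, 0.0676]
tool_rot: [0.043, -0.043, 0.706, -0.706]
contact_force: [-0.8, 0.0, -2.0]
gripper_width: 0.176
t 7.0333 pos [462.4 143.6  67.6] toolaxes [[-0.993, 0.0, 0.121], [-0.121, 0.0, -0.993], [-0.001, -1.0, -0.0]] cur yaw 0.12175849536684336
F [-0.8  0.  -2. ] T [0.07 0.02 0.06] w 0.17644731094039087 q7 -2.0328684532496846
SHIFT [ 0.4 10.6  1.7] TURN 0.002
```

View pics/side5.png

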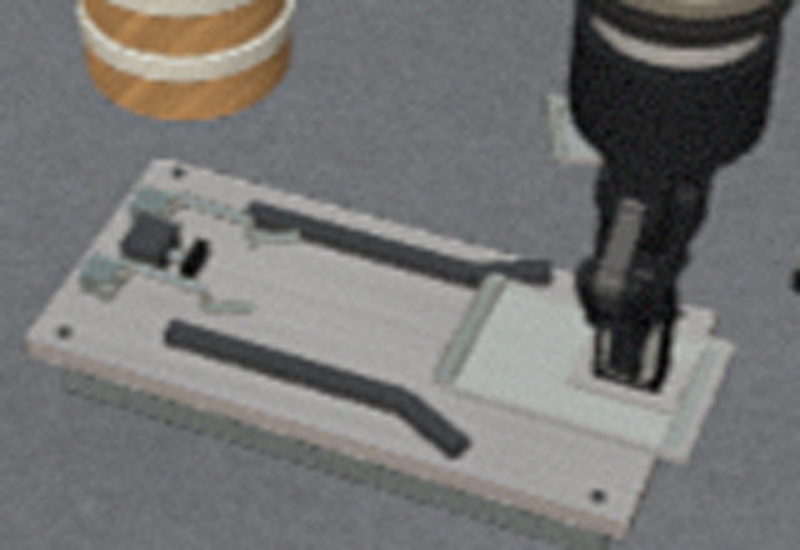

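View pics/top5.png

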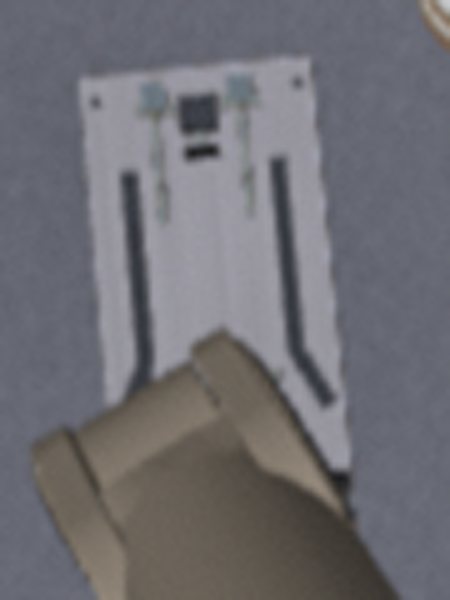

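Run:
```python
from h import *
c=load("side5")
C=np.array([575.76,156.97]);a=.1195;R=np.array([[np.cos(a),np.sin(a)],[-np.sin(a),np.cos(a)]])
def st(x,y,z): 
    w=onz(c,(180+(x+.5)/5-.5,150+(y+.5)/5-.5),z/1000)[:2]*1000;return (R@(w-C)).round(1)
for nm,x,y,z in [("bead near bottom front",438,381,53),("bead far top",497,276,58),("near edge a",470,393,51),("near edge b",660,456,51),("tail near bottom",688,461,51),("tail far top",733,342,55),("guide R inner(near) -25",395,383,47),("guide near knee in",405,385,47),("guide far knee",485,285,40),("guide L end",250,222,40)]:
    print(nm,st(x,y,z))
```

```text
bead near bottom front [-42.1  34.4]
bead far top [-44.7 -29.3]
near edge a [-56.   33.8]
near edge b [-138.3   36.8]
tail near bottom [-149.4   35.1]
tail far top [-148.4  -33.1]
guide R inner(near) -25 [-24.2  36.9]
guide near knee in [-28.4  36.4]
guide far knee [-36.2 -40.1]
guide L end [ 75.5 -37.4]
```

The side view gives the nose at stand x ≈ -40 mm and the width running from about -33 to +35 mm, so it is centred in the mouths. I'll lower it by feel.

```bash
python3 -m jog '[[[0,3,0],0],[[0,6,0],0],[[0,8,0],0],[[0,8,0],0],[[0,8,0],0]]'; python3 -m jog '[[[0,1,0],0],[[0,1,0],0],[[0,1,0],0]]';python3 -m jog '[[[0,0.5,0],0],[[0,1,0],0],[[0,1,0],0]]'; python3 -m jog '[[[0,0.5,0],0],[[0,0.5,0],0],[[0,0.5,0],0]]'
```

```text
t: 7.55
eef_pos: [0.4619, 0.1434, 0.0591]
tool_rot: [-0.043, 0.043, -0.706, 0.706]
contact_force: [0.0, 0.8, -2.0]
gripper_width: 0.174
t: 7.8
eef_pos: [0.4621, 0.1435, 0.0583]
tool_rot: [-0.043, 0.043, -0.706, 0.706]
contact_force: [-0.1, 0.3, -2.3]
gripper_width: 0.177
t: 8.05
eef_pos: [0.462, 0.1434, 0.0572]
tool_rot: [-0.043, 0.043, -0.706, 0.706]
contact_force: [0.9, 0.6, -2.1]
gripper_width: 0.175
t: 8.3
eef_pos: [0.4621, 0.1435, 0.0568]
tool_rot: [0.043, -0.043, 0.706, -0.706]
contact_force: [0.2, 0.0, -2.3]
gripper_width: 0.174
```

```bash
for i in 1 2; do python3 -m jog '[[[0,0.5,0],0],[[0,0.5,0],0],[[0,0.5,0],0]]' | grep -E "eef|contact"; done
```

```text
eef_pos: [0.4621, 0.1435, 0.0568]
contact_force: [-3.0, -0.3, 6.1]
eef_pos: [0.4621, 0.1435, 0.0567]
contact_force: [-4.2, -1.7, 12.3]
```

```bash
python3 -m jog '[[[0,-0.6,0],0],[[0,-0.6,1.2],0.002],[[0,-0.6,1.2],0.002],[[0,-0.6,1.2],0.002]]'
python3 - <<'E'
from go import to
from station import *
from h import *
u=np.array([np.cos(.1195),np.sin(.1195)]);g=np.array([576.4,155.6])+u*(-5-75);to(*g,57,.1195)
c=read_camera("side");np.savez("side6.npz",**c);crop(c,180,150,340,260,5,"pics/side6.png")
E
```

```text
t: 9.13
eef_pos: [0.4625, 0.1431, 0.0568]
tool_rot: [0.043, -0.042, 0.706, -0.706]
contact_force: [-2.5, 1.5, 6.2]
gripper_width: 0.175
t 9.1333 pos [462.5 143.1  56.8] toolaxes [[-0.993, 0.001, 0.12], [-0.12, 0.001, -0.993], [-0.001, -1.0, -0.001]] cur yaw 0.12030299367545805
F [-2.5  1.5  6.2] T [0.37 0.42 0.06] w 0.1747149694788107 q7 -2.0403394306590603
SHIFT [-34.6  -0.2   1.2] TURN 0.001
```

View pics/side6.png

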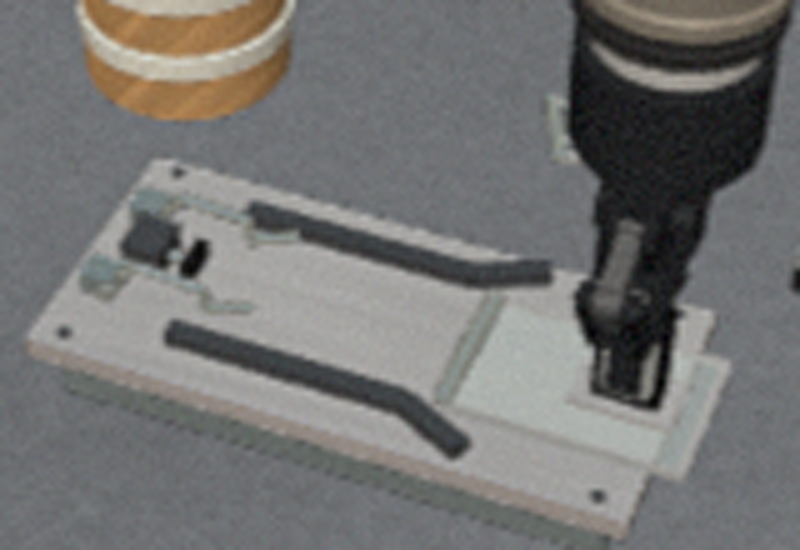

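The plate is on the bed with its tail overhanging. The bead runs from (445,400) to (500,295), inside the mouths. I'll start the slide.

```bash
python3 -m jog '[[[-2,-0.3,0.3],0.001],[[-5,-0.3,0.6],0.001],[[-8,-0.3,1],0.001],[[-11,-0.3,1],0.001],[[-14,-0.3,1],0.001],[[-17,-0.3,1],0.001],[[-20,-0.3,1],0.001],[[-20,-0.3,1],0.001],[[-20,-0.3,1],0.001]]'
python3 - <<'E'
from go import to
from station import *
from h import *
u=np.array([np.cos(.1195),np.sin(.1195)]);g=np.array([576.4,155.6])+u*(52-75);to(*g,57,.1195)
c=read_camera("side");np.savez("side7.npz",**c);crop(c,180,150,340,260,5,"pics/side7.png")
E
```

```text
t: 9.93
eef_pos: [0.4812, 0.1433, 0.0568]
tool_rot: [-0.041, 0.043, -0.706, 0.706]
contact_force: [-4.9, -0.5, 8.0]
gripper_width: 0.175
t 9.9333 pos [481.2 143.3  56.8] toolaxes [[-0.993, -0.002, 0.119], [-0.119, -0.001, -0.993], [0.002, -1.0, 0.001]] cur yaw 0.11886274232054728
F [-4.9 -0.5  8. ] T [-0.01  0.9   0.08] w 0.17511797486545763 q7 -2.025244889950612
SHIFT [-72.9  -0.4  -0.9] TURN -0.001
```

View pics/side7.png

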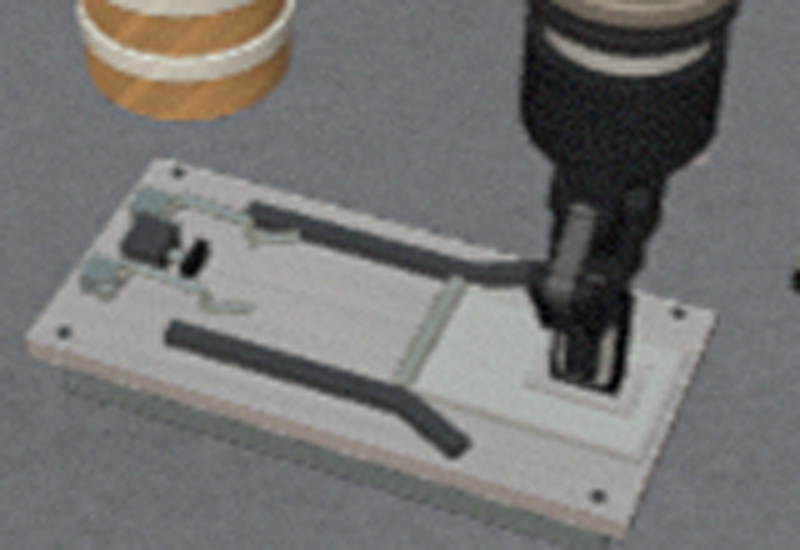

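Run:
```python
from h import *
c=load("side7")
C=np.array([575.76,156.97]);a=.1195;R=np.array([[np.cos(a),np.sin(a)],[-np.sin(a),np.cos(a)]])
# edges: near long edge -> gradient along v columns; print profile
im=c["img"].sum(2)/3.
def st(uv,z): return (R@(onz(c,uv,z/1000)[:2]*1000-C)).round(1)
crop(c,250,195,325,250,10,"pics/s7c.png")
```

```text
(no output)
```

View pics/s7c.png

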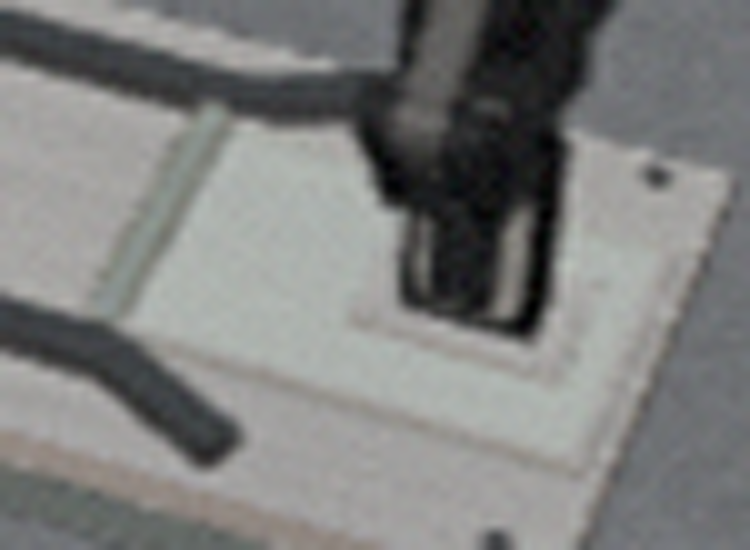

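Run:
```python
from h import *
c=load("side7")
C=np.array([575.76,156.97]);a=.1195;R=np.array([[np.cos(a),np.sin(a)],[-np.sin(a),np.cos(a)]])
def st(x,y,z): return (R@(onz(c,(250+(x+.5)/10-.5,195+(y+.5)/10-.5),z/1000)[:2]*1000-C)).round(1)
for p in [(200,357,42),(300,390,42),(450,435,42),(560,469,42),(218,102,49),(682,258,44),(585,470,42)]: print(p,st(*p))
```

```text
(200, 357, 42) [-47.7  34.4]
(300, 390, 42) [-70.   35.1]
(450, 435, 42) [-102.4   35. ]
(560, 469, 42) [-125.9   35.1]
(218, 102, 49) [-26.5 -32.1]
(682, 258, 44) [-132.1  -30.5]
(585, 470, 42) [-130.7   33.4]
```

The plate is centred: its near edge is at y ≈ +35 mm and parallel to the stand, with the nose at about -21 mm. I'll slide on to just before the lips.

```bash
python3 -m jog '[[[-2,0,0],0],[[-6,0,0],0],[[-10,0,0],0],[[-15,0,0],0],[[-20,0,0],0],[[-25,0,0],0],[[-30,0,0],0],[[-30,0,0],0]]' ; python3 -m jog '[[[-3,0,0],0],[[-8,0,0],0],[[-13,0,0],0],[[-18,0,0],0],[[-23,0,0],0],[[-28,0,0],0],[[-33,0,0],0],[[-35,0,0],0],[[-35,0,0],0]]'
python3 - <<'E'
from go import to
from station import *
from h import *
u=np.array([np.cos(.1195),np.sin(.1195)]);g=np.array([576.4,155.6])+u*(80-75);to(*g,57,.1195)
c=read_camera("side");np.savez("side8.npz",**c);crop(c,180,150,320,255,5,"pics/side8.png")
E
```

```text
t: 10.65
eef_pos: [0.5118, 0.1469, 0.0568]
tool_rot: [-0.042, 0.042, -0.706, 0.706]
contact_force: [-4.0, -0.8, 8.4]
gripper_width: 0.172
t: 11.4
eef_pos: [0.546, 0.151, 0.0568]
tool_rot: [-0.041, 0.043, -0.706, 0.706]
contact_force: [-6.0, -0.2, 7.9]
gripper_width: 0.171
t 11.4 pos [546.  151.   56.8] toolaxes [[-0.993, -0.002, 0.118], [-0.118, -0.001, -0.993], [0.002, -1.0, 0.001]] cur yaw 0.11860312236047532
F [-6.  -0.2  7.9] T [-0.05  0.9   0.01] w 0.17085084417321314 q7 -1.9848944331565908
SHIFT [-35.7  -0.3  -0.9] TURN -0.001
```

View pics/side8.png

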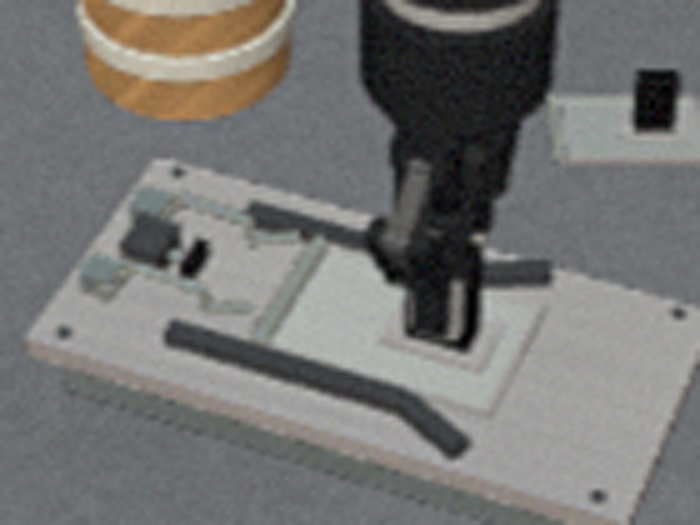

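The bead runs from (265,330) to (320,245), just short of both clip lips. No side force, so I'll push on more slowly.

```bash
python3 -m jog '[[[-2,0,0],0],[[-4,0,0],0],[[-6,0,0],0],[[-8,0,0],0],[[-10,0,0],0],[[-12,0,0],0],[[-14,0,0],0],[[-14,0,0],0]]' ; python3 -m jog '[[[-2,0,0],0],[[-4,0,0],0],[[-6,0,0],0],[[-8,0,0],0],[[-10,0,0],0],[[-10,0,0],0]]'
python3 - <<'E'
from go import to
from station import *
from h import *
u=np.array([np.cos(.1195),np.sin(.1195)]);g=np.array([576.4,155.6])+u*(80-75);to(*g,57,.1195)
c=read_camera("side");np.savez("side9.npz",**c);crop(c,180,150,320,255,5,"pics/side9.png")
E
```

```text
t: 12.12
eef_pos: [0.5585, 0.1525, 0.0568]
tool_rot: [-0.04, 0.044, -0.705, 0.706]
contact_force: [-9.6, -1.6, 11.7]
gripper_width: 0.173
t: 12.62
eef_pos: [0.5616, 0.1527, 0.0568]
tool_rot: [-0.036, 0.048, -0.704, 0.708]
contact_force: [-31.1, -5.5, 34.1]
gripper_width: 0.17
t 12.6167 pos [561.6 152.7  56.8] toolaxes [[-0.993, -0.017, 0.12], [-0.119, -0.006, -0.993], [0.017, -1.0, 0.004]] cur yaw 0.1198120996622416
F [-31.1  -5.5  34.1] T [-0.79  5.56  0.02] w 0.16976790719494148 q7 -1.9711390080069855
SHIFT [-20.   -0.6  -1.1] TURN 0.0
```

View pics/side9.png

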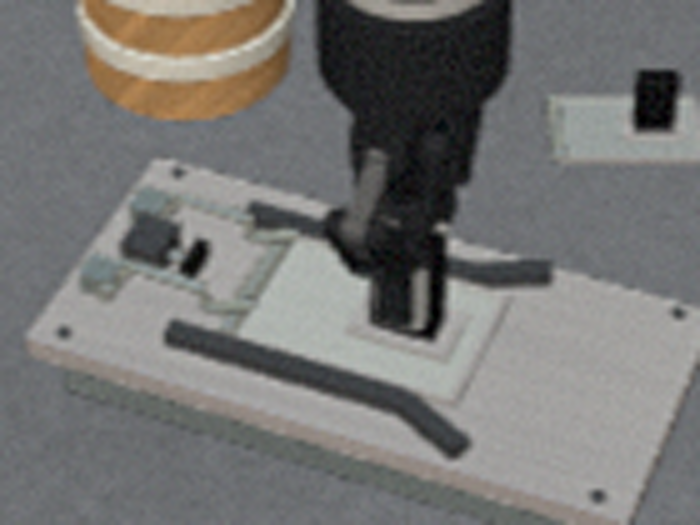

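The push has built up to 31 N back and 34 N of bed reaction, and the plate only moved 3 mm of 10. The fingers have tipped and are pressing the nose into the bed. I'll ease upward to unload that pressure and not push harder.

```bash
python3 -m jog '[[[2,-0.3,0],0],[[2,-0.6,0],0],[[2,-0.9,0],0],[[2,-0.9,0],0]]'; python3 -m jog '[[[0,-0.3,0],0],[[0,-0.6,0],0],[[0,-0.6,0],0]]'; python3 -c "
from go import to
to(581.4,156.2,57,.1195)"
```

```text
t: 13.0
eef_pos: [0.5618, 0.1528, 0.0568]
tool_rot: [-0.038, 0.047, -0.705, 0.707]
contact_force: [-21.1, -3.9, 18.9]
gripper_width: 0.172
t: 13.25
eef_pos: [0.5619, 0.1528, 0.0569]
tool_rot: [-0.038, 0.047, -0.705, 0.707]
contact_force: [-18.2, -2.0, 14.4]
gripper_width: 0.175
t 13.25 pos [561.9 152.8  56.9] toolaxes [[-0.993, -0.013, 0.12], [-0.119, -0.004, -0.993], [0.013, -1.0, 0.003]] cur yaw 0.11982488998116736
F [-18.2  -2.   14.4] T [-0.31  3.56  0.04] w 0.17517888956370933 q7 -1.9716187058419363
SHIFT [-19.8  -0.3  -1. ] TURN 0.0
```

```bash
python3 -m jog '[[[0,-0.4,0],0],[[0,-0.8,0],0],[[0,-0.8,0],0]]'; python3 -m jog '[[[-1,-0.3,0],0],[[-2,-0.6,0],0],[[-2,-0.6,0],0]]'; python3 -c "
from go import to
to(581.4,156.2,57,.1195)"
```

```text
t: 13.5
eef_pos: [0.562, 0.1528, 0.0571]
tool_rot: [-0.038, 0.047, -0.705, 0.707]
contact_force: [-16.0, -0.8, 7.9]
gripper_width: 0.174
t: 13.75
eef_pos: [0.5642, 0.1529, 0.0573]
tool_rot: [-0.038, 0.047, -0.705, 0.707]
contact_force: [-13.9, -1.3, 3.1]
gripper_width: 0.176
t 13.75 pos [564.2 152.9  57.3] toolaxes [[-0.993, -0.012, 0.119], [-0.119, -0.004, -0.993], [0.013, -1.0, 0.003]] cur yaw 0.11969796112640818
F [-13.9  -1.3   3.1] T [-0.16  2.78  0.04] w 0.176458377277429 q7 -1.9698548630278603
SHIFT [-17.5   0.1  -1.2] TURN 0.0
```

Unloading worked: it now moves with about 14 N. I'll carry on in small steps.

```bash
for i in 1 2; do python3 -m jog '[[[-1,0,0],0],[[-2,0,0],0],[[-3,0,0],0],[[-3,0,0],0]]' | grep -E "eef|contact|rot"; done
python3 - <<'E'
from go import to
from station import *
from h import *
to(581.4,156.2,57,.1195)
c=read_camera("side");np.savez("side10.npz",**c);crop(c,180,170,300,250,6,"pics/side10.png")
E
```

```text
eef_pos: [0.5661, 0.153, 0.0573]
tool_rot: [-0.037, 0.048, -0.704, 0.707]
contact_force: [-17.7, -1.9, 8.4]
eef_pos: [0.568, 0.1532, 0.0574]
tool_rot: [-0.036, 0.048, -0.704, 0.707]
contact_force: [-21.1, -2.3, 11.4]
t 14.4167 pos [568.  153.2  57.4] toolaxes [[-0.993, -0.016, 0.119], [-0.119, -0.005, -0.993], [0.017, -1.0, 0.003]] cur yaw 0.11978460675111435
F [-21.1  -2.3  11.4] T [-0.44  4.18  0.04] w 0.17768432733572243 q7 -1.9665643407752365
SHIFT [-13.6   0.2  -1.3] TURN 0.0
```

View pics/side10.png

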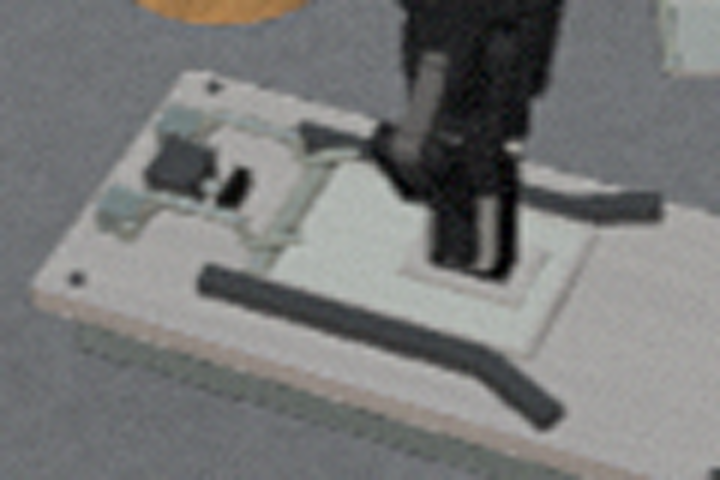

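The clips are riding up onto the bead: the lips are at (290,235) and (345,155) with the bead between them. I'll continue with a slight unload.

```bash
for i in 1 2 3; do python3 -m jog '[[[-1,-0.2,0],0],[[-2,-0.3,0],0],[[-2,-0.3,0],0]]' | grep -E "eef|contact|rot"; done
```

```text
eef_pos: [0.5694, 0.1534, 0.0575]
tool_rot: [-0.036, 0.049, -0.704, 0.707]
contact_force: [-21.9, -3.3, 12.1]
eef_pos: [0.5701, 0.1534, 0.0576]
tool_rot: [-0.035, 0.05, -0.704, 0.708]
contact_force: [-25.8, -3.4, 14.5]
eef_pos: [0.575, 0.1541, 0.0578]
tool_rot: [-0.037, 0.047, -0.704, 0.707]
contact_force: [-4.7, -0.3, -7.2]
```

```bash
python3 -m jog '[[[-0.5,0.2,0],0],[[-1,0.4,0],0],[[-1,0.4,0],0]]' | grep -E "eef|contact|rot"; for i in 1 2 3; do python3 -m jog '[[[-0.7,0,0],0],[[-1.5,0,0],0],[[-1.5,0,0],0]]' | grep -E "eef|contact|rot"; done
python3 - <<'E'
from go import to
from station import *
from h import *
to(581.4,156.2,57,.1195)
c=read_camera("side");np.savez("side11.npz",**c);crop(c,180,170,300,250,6,"pics/side11.png")
c=read_camera("top");crop(c,205,130,295,250,5,"pics/top11.png")
E
```

```text
eef_pos: [0.5821, 0.1549, 0.0586]
tool_rot: [-0.041, 0.043, -0.705, 0.706]
contact_force: [-2.9, -0.6, -8.2]
eef_pos: [0.5842, 0.1554, 0.0594]
tool_rot: [-0.041, 0.043, -0.706, 0.706]
contact_force: [-3.3, -0.4, -9.3]
eef_pos: [0.5849, 0.1555, 0.0595]
tool_rot: [-0.041, 0.043, -0.705, 0.706]
contact_force: [-6.3, -2.1, -7.5]
eef_pos: [0.5854, 0.1556, 0.0595]
tool_rot: [-0.04, 0.044, -0.705, 0.706]
contact_force: [-9.3, -3.0, -4.8]
t 16.2167 pos [585.4 155.6  59.5] toolaxes [[-0.993, -0.005, 0.118], [-0.118, -0.002, -0.993], [0.005, -1.0, 0.001]] cur yaw 0.11877256591006757
F [-9.3 -3.  -4.8] T [-0.46  2.4  -0.07] w 0.17055223396154215 q7 -1.9601611900219347
SHIFT [ 3.9  2.5 -1.1] TURN -0.001
```

View pics/side11.png

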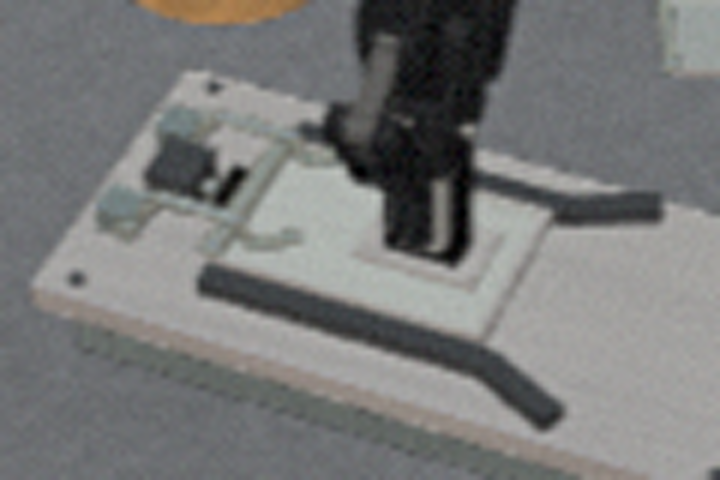

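View pics/top11.png

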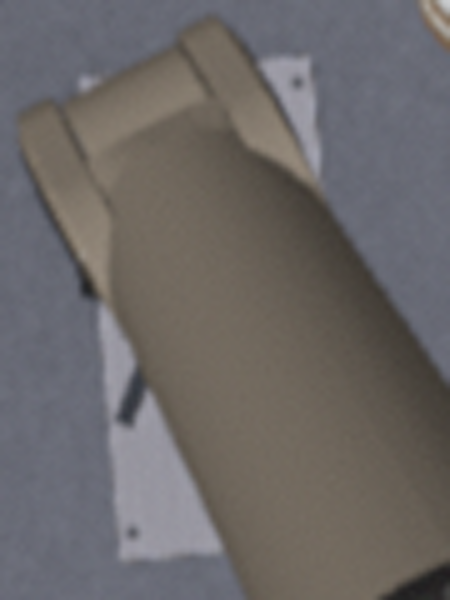

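The bead has snapped past both feet. The clip lips now lie on the pane, at (290,237) and (325,155), and the bead runs from (210,245) to (285,145), close to the buffer at (230,185). My unloading has left the plate about 2.5 mm above the bed, so I'll lower it back flat before feeling further.

```bash
python3 -m jog '[[[0.5,0.5,0],0],[[1,1,0],0],[[1.5,1.5,0],0],[[1.5,1.5,0],0]]' | grep -E "eef|contact|rot"; python3 -m jog '[[[0,0.4,0],0],[[0,0.8,0],0],[[0,0.8,0],0]]' | grep -E "eef|contact|rot"; python3 -m jog '[[[0,0.4,0],0],[[0,0.4,0],0],[[0,0.4,0],0]]' | grep -E "eef|contact|rot"
```

```text
eef_pos: [0.5853, 0.1556, 0.0587]
tool_rot: [-0.041, 0.043, -0.706, 0.706]
contact_force: [-7.4, -1.6, -2.9]
eef_pos: [0.5853, 0.1556, 0.0579]
tool_rot: [-0.041, 0.043, -0.706, 0.706]
contact_force: [-7.9, -3.0, -3.6]
eef_pos: [0.5853, 0.1557, 0.0576]
tool_rot: [-0.041, 0.043, -0.706, 0.706]
contact_force: [-9.4, -1.6, -2.3]
```

```bash
for i in 1 2; do python3 -m jog '[[[0,0.3,0],0],[[0,0.4,0],0],[[0,0.4,0],0]]' | grep -E "eef|contact|rot"; done; python3 -c "
from go import to
to(581.4,156.2,57,.1195)"
```

```text
eef_pos: [0.5853, 0.1557, 0.0572]
tool_rot: [-0.041, 0.043, -0.706, 0.706]
contact_force: [-8.7, -1.9, -2.3]
eef_pos: [0.5853, 0.1557, 0.0569]
tool_rot: [-0.041, 0.043, -0.706, 0.706]
contact_force: [-9.0, -2.2, -1.9]
t 17.65 pos [585.3 155.7  56.9] toolaxes [[-0.993, -0.002, 0.118], [-0.118, -0.001, -0.993], [0.002, -1.0, 0.001]] cur yaw 0.11862501538246839
F [-9.  -2.2 -1.9] T [-0.52  1.96  0.05] w 0.175509251483552 q7 -1.9623657264387946
SHIFT [ 3.8 -0.1 -1. ] TURN -0.001
```

```bash
for i in 1 2 3; do python3 -m jog '[[[-0.5,0,0],0],[[-1,0,0],0],[[-1,0,0],0]]' | grep -E "eef|contact"; done
python3 - <<'E'
from go import to
from station import *
from h import *
to(581.4,156.2,57,.1195)
c=read_camera("side");np.savez("side12.npz",**c);crop(c,190,170,260,220,10,"pics/side12.png")
E
```

```text
eef_pos: [0.5853, 0.1557, 0.0569]
contact_force: [-11.5, -2.3, 0.7]
eef_pos: [0.5854, 0.1557, 0.0569]
contact_force: [-15.6, -2.1, 3.3]
eef_pos: [0.5855, 0.1557, 0.0569]
contact_force: [-18.4, -3.7, 7.8]
t 18.4 pos [585.5 155.7  56.9] toolaxes [[-0.993, -0.007, 0.119], [-0.119, -0.003, -0.993], [0.008, -1.0, 0.002]] cur yaw 0.11899189249792741
F [-18.4  -3.7   7.8] T [-0.71  3.61 -0.09] w 0.17119959596712292 q7 -1.9607398878592706
SHIFT [ 4.  -0.1 -1. ] TURN -0.001
```

View pics/side12.png

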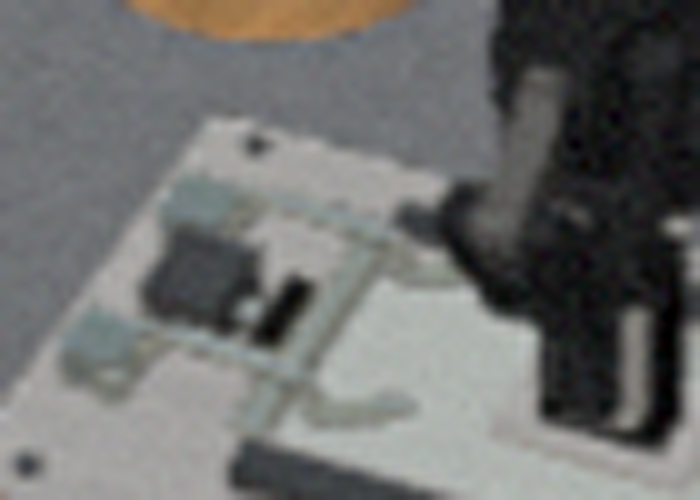

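Run:
```python
from meas import *
C=np.array([575.76,156.97]);a=.1195;R=np.array([[np.cos(a),np.sin(a)],[-np.sin(a),np.cos(a)]])
c0=load("side0");c1=load("side12");c8=load("side8")
for n,c in (("0",c0),("8",c8),("12",c1)):
    for th in (50,70):
        B=[b for b in darkblobs(c,(190,180,235,225),th,200)]
        for b in B:
            W=np.array([onz(c,p,.051)[:2]*1000 for p in b[2][::3]]);L=(W-C)@R.T
            print(n,th,b[0][4],b[1].round(2),"L",np.percentile(L,2,axis=0).round(1),np.percentile(L,98,axis=0).round(1))
def st(c,x,y,z): return (R@(onz(c,(190+(x+.5)/10-.5,170+(y+.5)/10-.5),z/1000)[:2]*1000-C)).round(1)
print("bead front top edge (left border)",st(c1,348,250,46),st(c1,255,405,46))
# top0 buffer
t=load("top0");C2=np.array([576.9,154.73])
for b in darkblobs(t,(235,145,260,170),60,100):
    W=np.array([onz(t,p,.051)[:2]*1000 for p in b[2][::3]]);L=(W-C2)@R.T
    print("top",b[0][4],b[1],np.percentile(L,2,axis=0).round(1),np.percentile(L,98,axis=0).round(1))
crop(c0,190,170,260,220,10,"pics/s0b.png")
```

```text
0 50 584 [212.6  199.92] L [93.5 -4.4] [99.3 14. ]
0 50 1282 [218.44 201.47] L [79.3 -5.4] [86.1 15. ]
0 70 1140 [232.39 193.  ] L [ 59.5 -37.8] [ 73.1 -25.6]
0 70 4541 [209.82 197.95] L [ 93.8 -10.6] [115.6  14.2]
0 70 1605 [218.43 201.47] L [78.6 -6.1] [86.6 15.7]
0 70 5856 [223.93 219.17] L [25.2 44.2] [72.7 55.4]
8 50 1220 [218.45 201.5 ] L [79.1 -5.4] [85.8 14.8]
8 50 270 [211.75 201.48] L [93.2  6.9] [98.6 13.9]
8 70 1043 [232.42 192.96] L [ 59.6 -37.7] [ 72.8 -26. ]
8 70 3897 [209.95 198.01] L [93.8 -9.9] [115.5  14.1]
8 70 1522 [218.46 201.48] L [78.6 -6.1] [86.4 15.5]
8 70 5398 [224.21 219.32] L [25.  44.4] [72.4 55.3]
12 50 297 [233.86 192.04] L [ 61.2 -42.3] [ 66.4 -31.2]
12 50 451 [212.83 199.64] L [93.9 -3.3] [98.3 13. ]
12 50 941 [217.69 200.91] L [82.3 -5.6] [87.5 13.3]
12 70 793 [232.7  191.99] L [ 61.2 -42.8] [ 73.  -30.3]
12 70 3373 [209.82 198.15] L [ 93.8 -10.2] [115.4  13.9]
12 70 1259 [217.69 200.91] L [81.8 -6.2] [88.2 14. ]
12 70 5444 [224.08 219.25] L [25.  44.3] [72.5 55.2]
bead front top edge (left border) [ 82.7 -25.2] [80.3 27.7]
top 167 [243.64483533 150.49363772] [108.9  -5. ] [112.    5.4]
top 488 [244.15701844 154.44697746] [97.3 -7.5] [102.8   7.4]
top 535 [244.8239486  159.84988318] [82.1 -7.7] [86.4  6.9]
```

View pics/s0b.png

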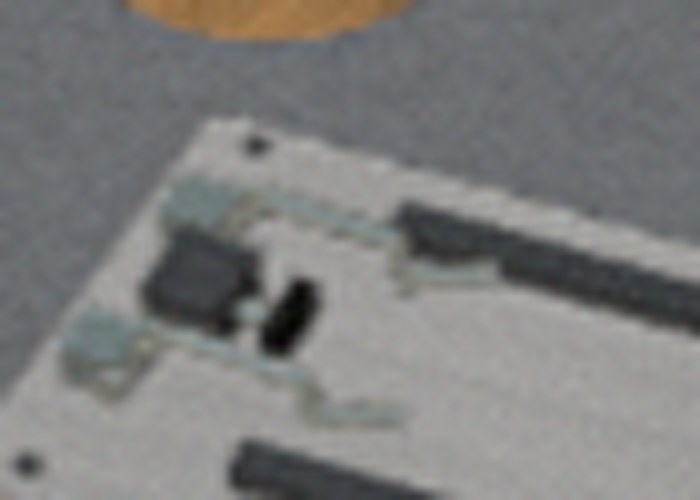

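Comparing frames, the buffer's rear edge has moved back about 1.5 mm. The force rose 3 N per 0.5 mm of travel, which is the buffer's 6 N/mm, so the plate is home and not rammed. I'll relax the excess push to near the buffer's own force and then let go.

```bash
python3 -m jog '[[[0.5,-0.2,0],0],[[1,-0.4,0],0],[[1.5,-0.4,0],0],[[1.5,-0.4,0],0],[[1.5,-0.4,0],0]]' | grep -E "eef|contact|rot"
python3 - <<'E'
from go import to
from station import *
from meas import *
to(581.4,156.2,57,.1195)
C=np.array([575.76,156.97]);a=.1195;R=np.array([[np.cos(a),np.sin(a)],[-np.sin(a),np.cos(a)]])
c=read_camera("side");np.savez("side13.npz",**c)
for b in darkblobs(c,(190,180,235,225),50,200):
    W=np.array([onz(c,p,.051)[:2]*1000 for p in b[2][::3]]);L=(W-C)@R.T
    print(b[0][4],b[1].round(2),"L",np.percentile(L,2,axis=0).round(1),np.percentile(L,98,axis=0).round(1))
E
```

```text
eef_pos: [0.5855, 0.1557, 0.057]
tool_rot: [-0.04, 0.044, -0.705, 0.706]
contact_force: [-12.0, -3.1, -0.4]
t 18.8667 pos [585.5 155.7  57. ] toolaxes [[-0.993, -0.004, 0.119], [-0.119, -0.002, -0.993], [0.005, -1.0, 0.001]] cur yaw 0.1188336205851872
F [-12.   -3.1  -0.4] T [-0.55  2.54  0.04] w 0.17705515389294996 q7 -1.961428971496292
SHIFT [ 4.1  0.  -1. ] TURN -0.001
252 [233.9  192.31] L [ 61.1 -40.5] [ 66.2 -30.9]
951 [217.71 200.94] L [82.4 -5.7] [87.3 13.6]
```

```bash
python3 -m jog '[[[0,0.1,0],0],[[0,0.2,0],0],[[0,0.2,0],0],[[0,0.2,0],0]]' 12 25 | grep -E "eef|contact|width"; python3 -m jog '[[[0,0,0],0],[[0,0,0],0],[[0,0,0],0],[[0,0,0],0],[[0,0,0],0],[[0,0,0],0]]' 45 | grep -E "eef|contact|width"
python3 - <<'E'
from go import to
from station import *
from meas import *
to(581.4,156.2,57,.1195)
C=np.array([575.76,156.97]);a=.1195;R=np.array([[np.cos(a),np.sin(a)],[-np.sin(a),np.cos(a)]])
c=read_camera("side");np.savez("side14.npz",**c);crop(c,180,160,300,250,6,"pics/side14.png")
for b in darkblobs(c,(190,180,235,225),50,200):
    W=np.array([onz(c,p,.051)[:2]*1000 for p in b[2][::3]]);L=(W-C)@R.T
    print(b[0][4],b[1].round(2),"L",np.percentile(L,2,axis=0).round(1),np.percentile(L,98,axis=0).round(1))
E
```

```text
eef_pos: [0.5855, 0.1557, 0.0569]
contact_force: [-11.8, -2.2, 0.6]
gripper_width: 0.175
eef_pos: [0.5887, 0.1565, 0.0573]
contact_force: [-0.7, 0.0, 0.8]
gripper_width: 0.524
t 19.75 pos [588.7 156.5  57.3] toolaxes [[-0.993, 0.001, 0.118], [-0.118, 0.0, -0.993], [-0.002, -1.0, -0.0]] cur yaw 0.11868969899225146
F [-0.7  0.   0.8] T [-0.01 -0.03 -0.05] w 0.5242634844201494 q7 -1.9613767687480166
SHIFT [ 7.3  0.2 -0.6] TURN -0.001
1922 [233.25 191.93] L [ 53.7 -53.8] [ 73.5 -14.1]
207 [213.84 198.11] L [94.4 -4. ] [98.3  3.5]
904 [218.06 200.94] L [81.7 -5.8] [86.8 13.3]
```

View pics/side14.png

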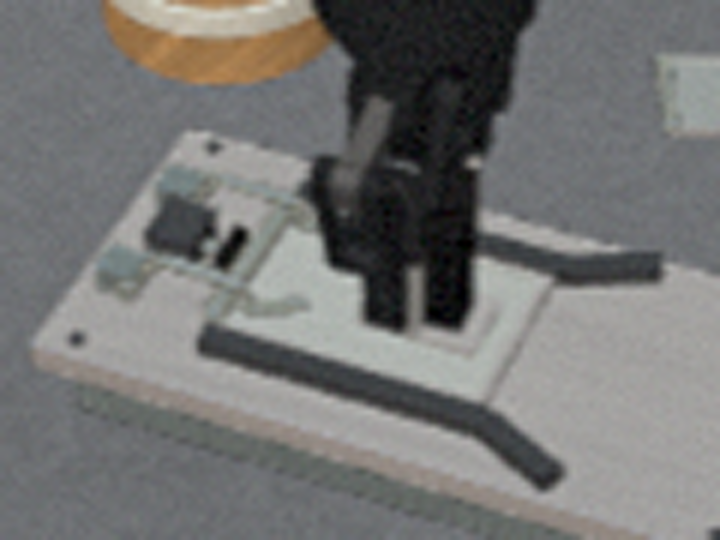

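Released: the forces are near zero and the plate sprang back about 0.5 mm, still against the buffer. I'll lift straight up and check.

```bash
python3 -m jog '[[[1,-2,0],0],[[2,-8,0],0],[[2,-18,0],0],[[2,-32,0],0],[[2,-50,0],0],[[2,-75,0],0],[[2,-105,0],0],[[2,-130,0],0],[[2,-145,0],0],[[2,-150,0],0]]' 50 | grep -E "eef|contact|width"; python3 -m jog '[[[10,-10,0],0],[[40,-25,0],0],[[75,-40,0],0],[[110,-50,0],0],[[140,-50,0],0],[[155,-50,0],0],[[160,-50,0],0],[[160,-50,0],0]]' | grep -E "eef|contact|width"
python3 - <<'E'
from station import *
from meas import *
C=np.array([575.76,156.97]);a=.1195;R=np.array([[np.cos(a),np.sin(a)],[-np.sin(a),np.cos(a)]])
c=read_camera("side");np.savez("side15.npz",**c);crop(c,180,160,300,250,6,"pics/side15.png")
for b in darkblobs(c,(190,180,235,225),50,200):
    W=np.array([onz(c,p,.051)[:2]*1000 for p in b[2][::3]]);L=(W-C)@R.T
    print(b[0][4],b[1].round(2),"L",np.percentile(L,2,axis=0).round(1),np.percentile(L,98,axis=0).round(1))
t=read_camera("top");np.savez("top15.npz",**t);cv2.imwrite("pics/top15.png",t["img"][:,:,::-1])
E
```

```text
eef_pos: [0.5876, 0.1567, 0.2112]
contact_force: [1.0, -0.5, -0.1]
gripper_width: 0.585
eef_pos: [0.4262, 0.1369, 0.2569]
contact_force: [0.0, -1.0, 0.1]
gripper_width: 0.589
208 [213.91 198.06] L [94.3 -3.9] [98.4  2.9]
901 [218.07 200.92] L [81.7 -5.6] [86.7 13.4]
```

View pics/side15.png

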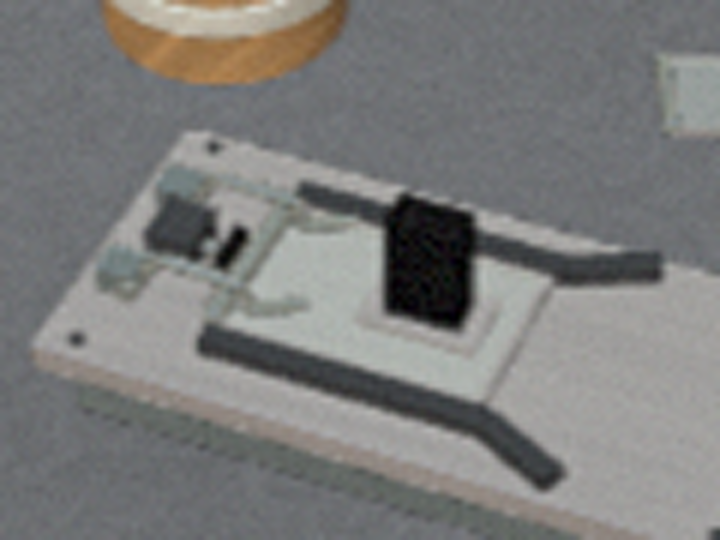

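View pics/top15.png

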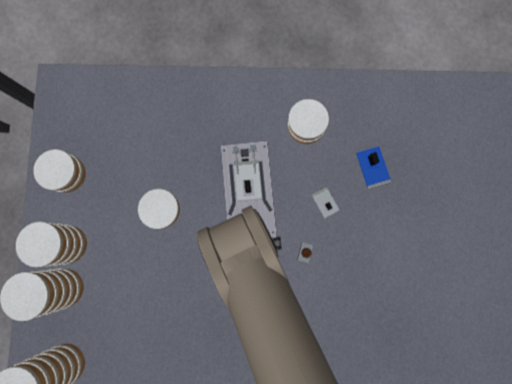

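Run:
```python
from meas import *
C2=np.array([576.9,154.73]);a=.1195;R=np.array([[np.cos(a),np.sin(a)],[-np.sin(a),np.cos(a)]])
for n in("top0","top4","top15"):
    t=load(n)
    for th in (60,75):
      for b in darkblobs(t,(235,145,260,172),th,100):
        W=np.array([onz(t,p,.051)[:2]*1000 for p in b[2][::3]]);L=(W-C2)@R.T
        if L[:,0].min()<90: print(n,th,b[0][4],b[1].round(2),np.percentile(L,2,axis=0).round(1),np.percentile(L,98,axis=0).round(1))
t=load("top15");crop(t,205,130,295,220,7,"pics/t15c.png")
```

```text
top0 60 535 [244.82 159.85] [82.1 -7.7] [86.4  6.9]
top0 75 759 [244.83 159.85] [81.6 -8.1] [87.1  7.8]
top4 60 525 [244.81 159.85] [82.2 -7.7] [86.3  6.9]
top4 75 750 [244.85 159.84] [81.5 -8. ] [87.1  7.6]
top15 60 540 [244.82 159.62] [82.7 -7.5] [87.   6.9]
top15 75 781 [244.85 159.63] [81.9 -7.9] [87.7  7.7]
```

View pics/t15c.png

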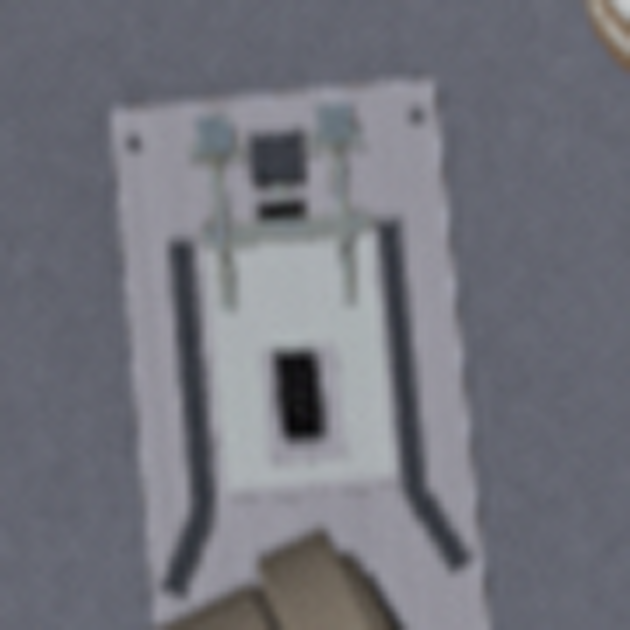

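Run:
```python
from station import *
o=get_obs();print(o["t"],o["contact_force"].round(1));hand_in();print(get_obs()["t"])
```

```text
21.4 [ 0.3 -0.3 -0.2]
the job is handed in; nothing more can be done
the job is handed in; nothing more can be done
```

I picked up the glass plate by its handle, set it bead-first on the open end of the stand and slid it under both clips until they snapped down behind the bead. I then felt for the buffer, let go and withdrew. The job was handed in at 21.4 s of the 72 s allowed.

**Last checks:**
- **Plate:** it lies flat in the channel, with the clips down on the pane behind the bead.
- **Buffer:** it was pressed in about 1.2–1.6 mm while held, and about 0.6 mm (top view) to 0.7 mm (side view) after the plate sprang back. The lowest reading is only just above the 0.5 mm needed for home, and these estimates are good to a few tenths of a millimetre.
- **Bystanders:** the boxes, the stamp and the look-alikes appear where they were. I judged this by eye in the final top view and did not measure it.

**What did not go smoothly:**
- **First push under the clips:** it stalled at 31 N, with the nose pressed into the bed. I stopped and eased the pressure off.
- **Snap:** the plate then jumped forward several mm and rode about 2.5 mm above the bed, so I lowered it flat again.
- **Final feel:** friction took the push to 18 N. Even if all of that had reached the buffer, it would have been under the 21 N ramming limit.
- **Clips:** I did not measure how far they lifted.

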